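# Index the porcelain inspection turntable by one turn of its hand wheel

## Task

Show the next side of the cup to inspection: with the fingertips, push the hand wheel of the inspection stand round by its upright black handle, clockwise as seen from above, through exactly one turn, so that the handle stands at the fixed pointer again, without running on past it or turning the wheel backwards. The cup must ride round upright on its turntable: do not touch the cup or the turntable, push the handle lightly without pinching it, and leave everything else on the bench where it is.

Things in the scene. Friction and masses are not known exactly. Their poses are not given: they have to be found in the camera images.
- wheel_mount: light grey round dial plate, 196 mm across, fixed on the deck of the grey stand (the stand is a box 220 x 450 mm with its deck 50 mm above the table); it carries the hand wheel. Origin: on the wheel's vertical axis, on the deck, 50 mm above the table. Its x axis points from the wheel's axis to the fixed pointer; z is up. The stand's place and yaw, the pointer's direction, and whether the wheel is on the left or the right end of the stand vary.
- pointer (a point): top of the fixed pointer, a small dark steel block 18 x 10 mm on the edge of the dial plate, 89 mm from the wheel's axis, 69 mm above the table, lower than the wheel's rim
- handwheel (a joint): turn of the hand wheel in rad: 0 at the start with the handle at the pointer, grows clockwise seen from above, 6.283 is one turn. No stop and no detent; about 0.16 N m of bearing friction, so it takes 2 to 4 N at the handle and the wheel stops where it is left. The wheel is level, with a vertical axis: aluminium ring with centre line radius 70 mm, ring bar 14 mm thick, top of ring 87 mm above the table, three spokes, hub top 99 mm above the table.
- handle (a point): centre of the upright black handle on the wheel's rim, 70 mm from the wheel's axis, 116 mm above the table. The handle is round, 19 mm in diameter at this height, reaches from 92 mm (a little slimmer at the foot) to 139 mm above the table, and goes round with the wheel without turning on its own.
- tt_mount: foot of the aluminium turntable on the other end of the stand, 224 mm from the wheel's axis. Origin: on the turntable's axis, on the deck, 50 mm above the table. The turntable on it is 150 mm across, its top 77 mm above the table.
- turntable (a joint): turn of the turntable in rad, 0 at the start, clockwise; geared to the hand wheel inside the stand: a quarter of the wheel's turn
- cup: porcelain cup with blue and rust dots standing loose on the turntable, 76 mm across the rim, 56 mm tall; origin at the centre of its underside, z up
- cream_cup: bystander: cream cup, 64 mm wide, 50 mm tall; origin at the centre of its underside; stands loose beside the stand
- celadon_bowl: bystander: grey-green bowl, 90 mm wide, 42 mm tall; origin at the centre of its underside; stands loose beside the stand
- vase: bystander: blue vase, 68 mm wide, 95 mm tall; origin at the centre of its underside; stands loose beside the stand
- foam_block: bystander: white foam packing block with six square pockets, 85 x 130 x 35 mm; origin at the centre of its underside; stands loose beside the stand
- jar: bystander: whitish translucent jar with white cap, 52 mm wide, 70 mm tall; origin at the centre of its underside; stands loose beside the stand
- brush: bystander: dusting brush, 160 mm long, lying on the table; origin at the centre of its underside; stands loose beside the stand
- carton: bystander: small cardboard carton, 70 x 60 x 50 mm; origin at the centre of its underside; stands loose beside the stand

How it is judged (in metres and radians):
On the way:
1. the hand wheel has been pushed half a turn clockwise (value of joint handwheel above 3.14 rad).
At the end, for the whole second after the job is handed in: The hand wheel has made one turn clockwise (6.283 rad within 0.15 rad: the handle within about 10 mm of its place at the pointer) and is at rest, the turntable has made a quarter turn, and the cup stands upright on it within 25 mm of its centre (value of joint handwheel between 6.1332 and 6.4332 rad and velocity of joint handwheel between -0.05 and 0.05 rad/s and value of joint turntable between 1.5 and 1.64 rad and horizontal distance between cup and tt_mount below 0.025 m and height (world z) of cup between 0.072 and 0.082 m and angle between cup's own z axis and vertical below 0.1 rad); the robot touches nothing.
It fails at once if the hand wheel is turned backwards by more than 0.3 rad, or runs past one turn by more than 0.35 rad (value of joint handwheel below -0.3 rad or value of joint handwheel above 6.6332 rad).
It fails at once if the hand wheel is pinched or shoved with more than 35 N (contact force between the fingers and wheel_mount above 35 N).
It fails at once if the robot touches the turntable or the cup (contact force between any of the arm, the fingers and tt_mount above 1 N or contact force between any of the fingers, the arm and cup above 1 N).
It fails at once if the cup is lifted or tipped (height (world z) of cup above 0.09 m or angle between cup's own z axis and vertical above 0.3 rad).
It fails at once if another thing on the bench is lifted, or moved by more than 25 mm (distance of any of cream_cup, celadon_bowl, vase, foam_block, jar, brush, carton from where it was at the start of the episode above 0.025 m).
It also fails if it takes over 58 s, if anything falls off the work surface, if the arm or the gripper's body presses on something with over 40 N, if the wrist force passes 120 N, or if a joint passes its speed limit or range.

## Robot

A 6-joint arm with a two-finger parallel gripper is mounted at the origin on the work surface. World frame = base frame: x ahead of the robot, y to its left, z up, the work surface at z = 0. Lengths are in m, angles in degrees, forces in N, time in s.
With the tool pointing down it reaches from about 0.3 to 0.75 m from the base axis. Payload 8.5 kg.
Tool frame: the origin (TCP) lies midway between the tips of the shut fingers; the grasp point (between the pads) lies 19 mm behind it (env.grip_depth is the distance from the TCP to the grasp point, in m); x points along the fingers, y is the direction in which the jaws open and shut, and the axes are right-handed (so a half turn about x gives the same grasp; the last joint's range is limited). The gripper opens to 85 mm and grips with 20 to 120 N. Pads are 22 mm wide; open, the fingers measure 114 mm over their backs; the gripper's body (76 mm by 85 mm) begins 54 mm behind the grasp point. The pads swing forward as they close: fully open they stand 13 mm farther back than shut.
Start: joints at [-87.852, 21.807, 74.336, -0, 83.858, -12.336], TCP at [0.138, -0.533, 0.231] pointing down, gripper open.
Joint ranges: [-178.18, 178.18], [-50.72, 133.34], [12.68, 142.11], [-81.47, 261.47], [9.98, 163.14], [-165.26, 165.26]. Speed limits (degrees/s): [136.94, 136.94, 180, 180, 180, 180].

## Interface

Orientations are given as a 3x3 rotation matrix whose columns are the frame's x, y, z axes.
In Python, from rig import env gives the robot as it stands.
- The arm moves only by the tool play_rows, never from a script. Its arguments are lists of equal length, an entry for each row: "travel": the shift along the world's x, y, z in cm, a list of three; "rotation": the turn, a rotation vector about the world's x, y, z in rad, a list of three; "claw": the finger opening in cm, from 0 to 8.54. A call has 1 to 12 rows; each row shifts and turns the pose as measured when the row begins; what a row does not reach is not made up. A row lasts 1/12 s, in which the tool goes at most 41.7 mm and 7.16 degrees, less where a joint would pass 70% of its speed; a pose out of reach is approached as far as the arm can. A call is refused whole if a number of a shift passes 4.17 or a number of a turn 0.125, either way. A call with a gripper value outside its range is refused whole. The fingers move at their own pace and stop on an object; "squeeze" is the grip in N (left out, the last holds). Time passes only in rows, so rows that do not move let the fingers close. It gives the time, the measured TCP pose, the force and the opening at its end, in the units of the state.
- env.observe(): the state, without advancing time (a new reading comes with each control period).
- env.get_image(name): name is "scene" or "top" or "wrist"; returns the picture (420x560x3 uint8, red, green, blue); there is no depth.
- env.camera_info(name): a dict with "vertical_fov" (degrees; the focal length in pixels is half the picture's height over the tangent of half this angle, whatever the lens; pixels are square), "cx", "cy" (the principal point, pixels), "D" ([k1, k2, p1, p2, k3] as OpenCV has them; the pictures are not rectified), "eye" and "rotation" of the camera in the world. Camera axes: x right, y down, z forward; pixel columns grow to the right and rows downward; lengths in m; the calibration is good to about 2 mm. A picture is of the moment at which its call begins: read the wrist's pose just before it. camera_info takes no time and is no camera call; for the wrist camera it gives the pose at the moment of the call.
- env.close_job(): hands the job in, once; it reports no verdict.
The state is a dict: "time_s": time; "q": joint angles; "qvel": joint speeds; "joint_efforts": joint torques, N m; "position": TCP position; "tool_rot": TCP orientation; "ft_force": force on the tool from outside, world axes, zero at the start; "wrist_torque": the same for the moment, N m; "grip_width": finger opening in m.
Only numpy, scipy, OpenCV 4.12 (cv2) and the standard library are available. Lean on these libraries where they do the work, as an engineer would, in place of code of your own. Each camera call takes 0.05 s, during which the arm holds its last target.

## Working session

There is one attempt and no reset: what is moved stays moved. The work goes in short steps, Python scripts to look and compute and a tool call to move; the robot and the scene stay as the last step left them, time stands still between calls to the robot, and variables do not carry over. Pictures are saved under pics/ and viewed, and the job is handed in when it is done.

Besides the shell and the picture viewer there is one more tool, called after ">>>" by a JSON object that holds its "api" and its "payload". play_rows: Moves the arm, as the interface text tells. Its arguments: {"type":"object","properties":{"travel":{"type":"array","items":{"type":"array","items":{"type":"number"}}},"rotation":{"type":"array","items":{"type":"array","items":{"type":"number"}}},"claw":{"type":"array","items":{"type":"number"}},"squeeze":{"type":"number"}},"required":["travel","rotation","claw"]}

```bash
mkdir -p pics; ls; python3 - <<'E'
from rig import env
import cv2
print(env.observe())
for n in ["scene","top"]:
    cv2.imwrite(f"pics/{n}0.png",env.get_image(n)[:,:,::-1]); print(n,env.camera_info(n))
E
```

```text
pics
{'time_s': 0.0, 'q': array([-8.78524425e+01,  2.18430471e+01,  7.43852811e+01,  1.94617081e-03,
        8.38558795e+01, -1.23374648e+01]), 'qvel': array([ 0.02669178,  0.0067456 , -0.00353686,  0.0235929 , -0.05481614,
       -0.0706796 ]), 'joint_efforts': array([-3.63319596e-04, -4.48455548e+01, -2.31273866e+01, -1.50604083e-04,
        4.80536124e-03, -1.06469747e-05]), 'position': array([ 0.13754973, -0.53223205,  0.23068938]), 'tool_rot': array([[-2.13260479e-05,  2.50123352e-01, -9.68213979e-01],
       [ 1.46993276e-03, -9.68212925e-01, -2.50123112e-01],
       [-9.99998919e-01, -1.42854359e-03, -3.47016355e-04]]), 'ft_force': array([ 0.49808488, -0.15862901,  0.35467298]), 'wrist_torque': array([-0.0097017 ,  0.03660646, -0.0151014 ]), 'grip_width': 0.08541008860724504}
scene {'vertical_fov': 42.20914264354263, 'cx': 281.2049035827441, 'cy': 208.0527494641523, 'D': array([-0.21745393,  0.        ,  0.        ,  0.        ,  0.        ]), 'eye': array([1.46811271, 0.60244488, 0.83001609]), 'rotation': array([[-0.48687459,  0.50490934, -0.712755  ],
       [ 0.87346734,  0.28406921, -0.39542319],
       [ 0.00281889, -0.81508971, -0.5793279 ]])}
top {'vertical_fov': 50.36370753109085, 'cx': 278.8146221917262, 'cy': 214.6212204969675, 'D': array([0.02146856, 0.        , 0.        , 0.        , 0.        ]), 'eye': array([0.39213564, 0.08557086, 1.09048582]), 'rotation': array([[-0.02206395, -0.98491036,  0.17165302],
       [-0.99950923,  0.02554981,  0.01812464],
       [-0.02223685, -0.17116887, -0.98499073]])}
```

View pics/scene0.png

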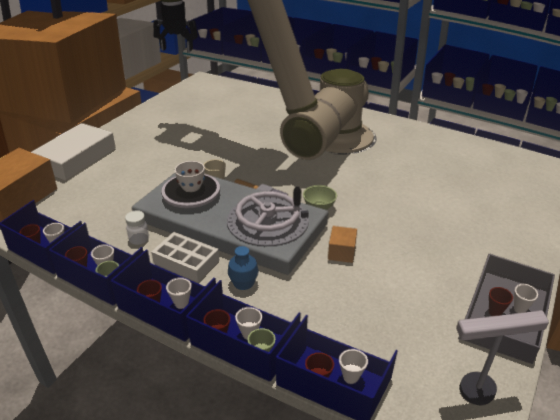

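View pics/top0.png

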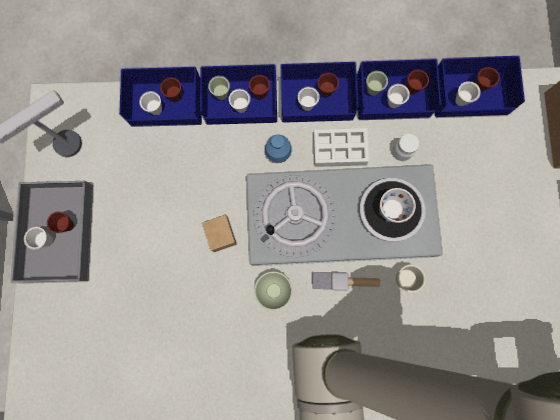

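```bash
cat > h.py <<'E'
import numpy as np, cv2
from rig import env
def K(ci):
    f=210/np.tan(np.radians(ci['vertical_fov']/2)); return np.array([[f,0,ci['cx']],[0,f,ci['cy']],[0,0,1]])
def onplane(ci,pts,z):
    p=cv2.undistortPoints(np.array(pts,float).reshape(-1,1,2),K(ci),ci['D']).reshape(-1,2)
    d=np.c_[p,np.ones(len(p))]@ci['rotation'].T
    s=(z-ci['eye'][2])/d[:,2]
    return ci['eye']+s[:,None]*d
def project(ci,P):
    R=ci['rotation'].T; rv,_=cv2.Rodrigues(R)
    return cv2.projectPoints(np.array(P,float).reshape(-1,1,3),rv,-R@ci['eye'],K(ci),ci['D'])[0].reshape(-1,2)
E
python3 - <<'E'
import cv2
a=cv2.imread('pics/top0.png')[150:280,235:450]; cv2.imwrite('pics/topz.png',cv2.resize(a,None,fx=3.7,fy=3.7,interpolation=cv2.INTER_CUBIC))
a=cv2.imread('pics/scene0.png')[150:270,120:340]; cv2.imwrite('pics/scenez.png',cv2.resize(a,None,fx=3.6,fy=3.6,interpolation=cv2.INTER_CUBIC))
E
```

```text
(no output)
```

View pics/topz.png

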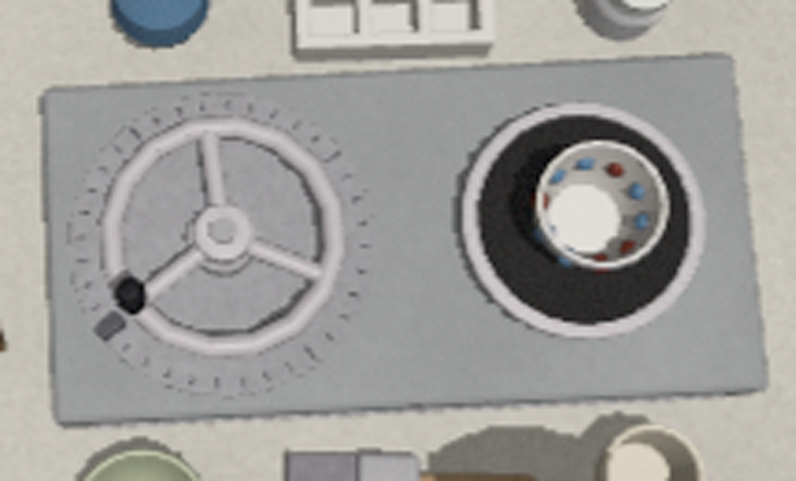

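View pics/scenez.png

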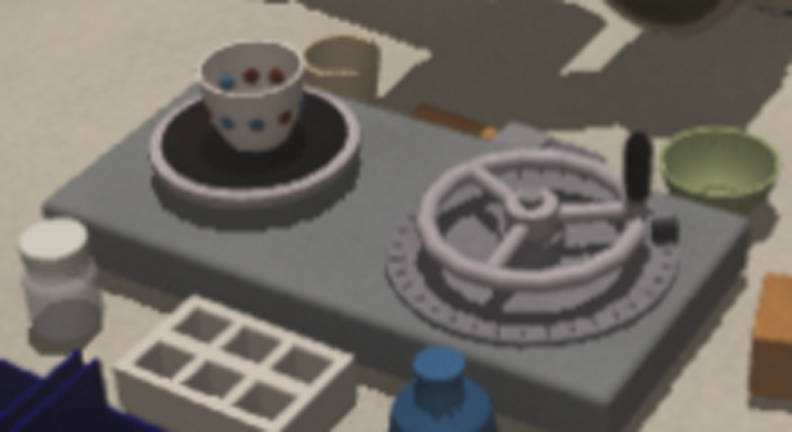

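```bash
python3 - <<'E'
from h import *
T=env.camera_info('top');S=env.camera_info('scene')
t=lambda x,y:(235+x/3.7-.4,150+y/3.7-.4)
s=lambda x,y:(120+x/3.6-.4,150+y/3.6-.4)
for n,p,z in [('hub',(222,231),.099),('ring',(224.5,236),.080),('ptr',(109,326),.069),('htop',(131,294),.139),('tt',(585,220),.077)]:
    print(n,onplane(T,[t(*p)],z)[0])
for n,p,z in [('hub',(535,203),.099),('ptr',(665,226),.069),('htop',(638,136),.139),('tt',(255,147),.077)]:
    print(n,onplane(S,[s(*p)],z)[0])
print(onplane(T,[t(*p) for p in [(42,92),(733,56),(767,388),(56,424)]],.05))
# bystanders tops
for n,p,z in [('bowl',(273,290),.042),('cream',(411,278),.05),('vase',(278,148),.07),('carton',(219,233),.05),('foam',(341,147),.035),('jar',(407,147),.07),('brushL',(313,280),.02),('brushR',(378,283),.015)]:
    print(n,onplane(T,[p],z)[0])
E
```

```text
hub [0.56991901 0.06810517 0.099     ]
ring [0.57013434 0.06630917 0.08      ]
ptr [0.51708318 0.13953248 0.069     ]
htop [0.52691843 0.1227271  0.139     ]
tt [ 0.5749194  -0.15711985  0.077     ]
hub [0.57633392 0.07303747 0.099     ]
ptr [0.52032228 0.13982722 0.069     ]
htop [0.52795365 0.12206411 0.139     ]
tt [ 0.58684241 -0.14798029  0.077     ]
[[ 0.67354992  0.1816142   0.05      ]
 [ 0.68472493 -0.26513332  0.05      ]
 [ 0.47058527 -0.26884856  0.05      ]
 [ 0.45836203  0.17483845  0.05      ]]
bowl [0.39815632 0.12222981 0.042     ]
cream [ 0.41845943 -0.1944644   0.05      ]
vase [0.73093942 0.10273536 0.07      ]
carton [0.53320428 0.24650051 0.05      ]
foam [ 0.74049048 -0.05130229  0.035     ]
jar [ 0.72413956 -0.20186577  0.07      ]
brushL [0.41951766 0.02780616 0.02      ]
brushR [ 0.40929269 -0.12568284  0.015     ]
```

>>> {"api": "play_rows", "payload": {"travel": [[1.5, 2.6, 0], [1.5, 2.6, 0], [1.5, 2.6, 0], [1.5, 2.6, 0], [1.5, 2.6, 0], [1.5, 2.6, 0], [1.5, 2.6, 0], [1.5, 2.6, 0], [1.5, 2.6, 0], [1.5, 2.6, 0], [1.5, 2.6, 0], [1.5, 2.6, 0]], "rotation": [[0, 0, 0], [0, 0, 0], [0, 0, 0], [0, 0, 0], [0, 0, 0], [0, 0, 0], [0, 0, 0], [0, 0, 0], [0, 0, 0], [0, 0, 0], [0, 0, 0], [0, 0, 0]], "claw": [0, 0, 0, 0, 0, 0, 0, 0, 0, 0, 0, 0], "squeeze": 20}}

```text
time_s: 1.1
position: [0.319, -0.2076, 0.226]
tool_rot: [[-0.002, 0.241, -0.971], [0.009, -0.971, -0.241], [-1.0, -0.009, 0.0]]
ft_force: [-0.1, -0.4, 0.6]
grip_width: 0.0
```

```bash
python3 -c "
from rig import env
o=env.observe();print(o['q'],o['position'],o['tool_rot'],o['ft_force'],o['grip_width'],o['time_s'])"
```

```text
[-51.18422321   4.97453046  98.4521962    0.21049985  77.04594024
  24.83351232] [ 0.31901851 -0.20762989  0.22604623] [[-2.38025205e-03  2.40797242e-01 -9.70572523e-01]
 [ 8.67079989e-03 -9.70533817e-01 -2.40808904e-01]
 [-9.99959575e-01 -8.98882602e-03  2.22210407e-04]] [-0.08317924 -0.41995185  0.61106999] 2.2823414340230516e-05 1.1
```

>>> {"api": "play_rows", "payload": {"travel": [[1.7, 3.0, 0], [1.7, 3.0, 0], [1.7, 3.0, 0], [1.7, 3.0, 0], [1.7, 3.0, 0], [1.7, 3.0, 0], [1.7, 3.0, 0], [1.7, 3.0, 0], [1.7, 3.0, 0], [1.5, 2.5, 0], [0.4, 1.0, 0], [0, 0, 0]], "rotation": [[0, 0, 0], [0, 0, 0], [0, 0, 0], [0, 0, 0], [0, 0, 0], [0, 0, 0], [0, 0, 0], [0, 0, 0], [0, 0, 0], [0, 0, 0], [0, 0, 0], [0, 0, 0]], "claw": [0, 0, 0, 0, 0, 0, 0, 0, 0, 0, 0, 0]}}

```text
time_s: 2.1
position: [0.496, 0.1207, 0.2237]
tool_rot: [[-0.006, 0.245, -0.969], [0.01, -0.969, -0.246], [-1.0, -0.011, 0.003]]
ft_force: [-0.3, 0.6, 0.3]
grip_width: 0.0002
```

```bash
python3 -c "
from h import *
o=env.observe();print(o['q'],o['position'],o['tool_rot'],o['ft_force'],o['grip_width'],o['time_s'])
print(env.camera_info('wrist'))
cv2.imwrite('pics/w1.png',env.get_image('wrist')[:,:,::-1])
cv2.imwrite('pics/s1.png',env.get_image('scene')[:,:,::-1])
"
```

```text
[6.69640958e-02 1.82749717e+01 8.11311177e+01 5.83709777e-01
 8.09455468e+01 7.57628726e+01] [0.49595377 0.12067031 0.22368124] [[-0.00614055  0.24544984 -0.96938984]
 [ 0.01005337 -0.96934398 -0.24550191]
 [-0.99993061 -0.01125315  0.00348471]] [-0.26644054  0.59467588  0.34335053] 0.00015265567691878437 2.1
{'vertical_fov': 60.82977022497446, 'cx': 275.4643968018364, 'cy': 207.58495492609882, 'D': array([-0.04035534,  0.        ,  0.        ,  0.        ,  0.        ]), 'eye': array([0.57025838, 0.13827298, 0.36531873]), 'rotation': array([[ 0.24530614, -0.922895  , -0.29679911],
       [-0.9693791 , -0.23709857, -0.06394076],
       [-0.01136004,  0.30339592, -0.95279687]])}
```

View pics/w1.png

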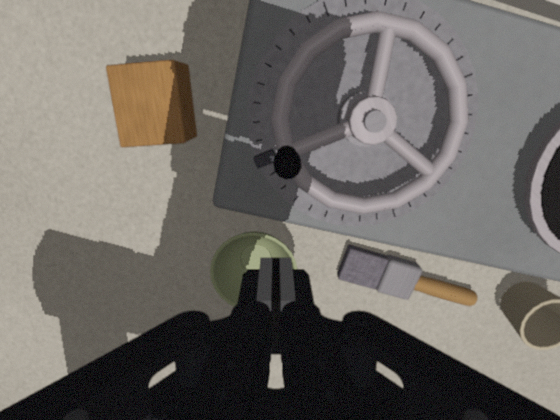

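View pics/s1.png

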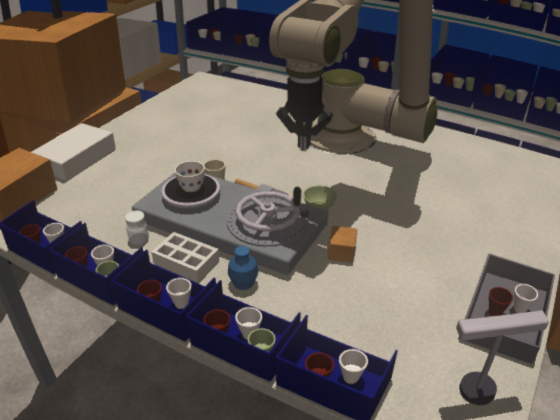

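```bash
python3 -c "
from h import *
W=env.camera_info('wrist')
for p,z in [((374,121),.099),((287,162),.139),((265,158),.069)]: print(onplane(W,[p],z)[0])
"
```

```text
[0.56837342 0.06508654 0.099     ]
[0.53049932 0.12142286 0.139     ]
[0.51714386 0.13545093 0.069     ]
```

>>> {"api": "play_rows", "payload": {"travel": [[-0.4, -2.6, 0], [0, 0, -2.0], [0, 0, -2.0], [0, 0, -2.0], [0, 0, -2.0], [0, 0, -2.0], [0, 0, -1.0], [0, 0, 0]], "rotation": [[0, 0, 0], [0, 0, 0], [0, 0, 0], [0, 0, 0], [0, 0, 0], [0, 0, 0], [0, 0, 0], [0, 0, 0]], "claw": [0, 0, 0, 0, 0, 0, 0, 0]}}

```text
time_s: 2.87
position: [0.4874, 0.082, 0.1116]
tool_rot: [[-0.003, 0.233, -0.972], [0.007, -0.972, -0.233], [-1.0, -0.008, 0.002]]
ft_force: [-0.5, -0.2, 0.3]
grip_width: 0.0003
```

```bash
python3 -c "
from h import *
o=env.observe();print(o['q'],o['position'],o['tool_rot'],o['ft_force'],o['grip_width'],o['time_s'])
cv2.imwrite('pics/w2.png',env.get_image('wrist')[:,:,::-1])
cv2.imwrite('pics/s2.png',cv2.resize(env.get_image('scene')[100:280,180:400,::-1],None,fx=3,fy=3))
"
```

```text
[-4.41542094 23.75934007 93.58428294  0.45066538 62.8809924  71.89915014] [0.48744407 0.08201909 0.11156367] [[-0.00335705  0.23307933 -0.97245193]
 [ 0.00728085 -0.97242594 -0.23309823]
 [-0.99996786 -0.0078628   0.00156747]] [-0.47215197 -0.16658903  0.34269673] 0.00026264447133577876 2.8667
```

View pics/w2.png

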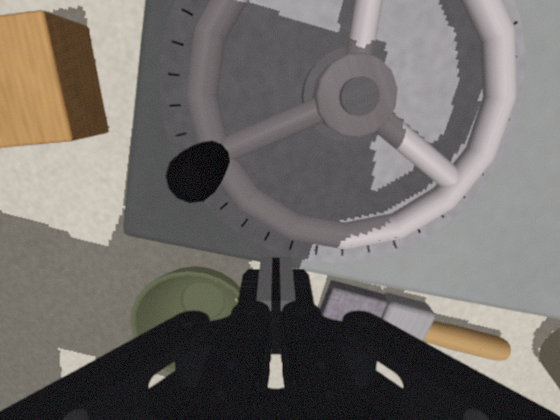

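View pics/s2.png

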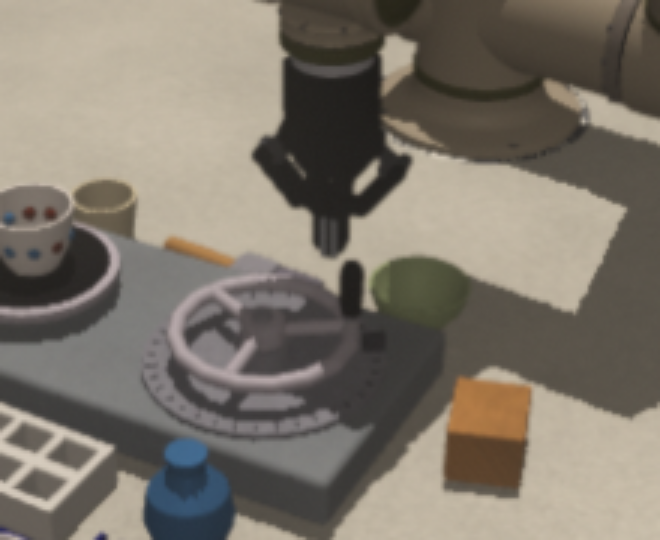

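```bash
cat > plan.py <<'E'
import sys
from h import *
C=np.array([.570,.067]); R=.071; Z=.112
def plan(step,n=12,pr=True):
    o=env.observe(); p=o['position']; d=p[:2]-C; a=np.arctan2(d[1],d[0]); r=np.hypot(*d)
    print('t',o['time_s'],'pusher ang %.1f r %.4f z %.4f'%(np.degrees(a),r,p[2]),'F',np.round(o['ft_force'],1),'q1,q6',o['q'][[0,5]].round(1))
    L=[];q=p.copy(); 
    # tilt/yaw correction
    for i in range(n):
        a-=np.radians(step); r+=np.clip(R-r,-.002,.002)
        nq=np.array([*(C+r*np.array([np.cos(a),np.sin(a)])),q[2]+np.clip(Z-q[2],-.001,.001)])
        L.append([float(round(v*100,2)) for v in nq-q]); q=nq
    print(L)
plan(float(sys.argv[1]),int(sys.argv[2]) if len(sys.argv)>2 else 12)
E
python3 plan.py 3.5
```

```text
t 2.9667 pusher ang 169.4 r 0.0829 z 0.1134 F [-0.6  0.9 -0. ] q1,q6 [-4.4 71.9]
[[0.3, 0.45, -0.1], [0.33, 0.41, -0.04], [0.35, 0.38, 0.0], [0.36, 0.35, 0.0], [0.38, 0.32, 0.0], [0.38, 0.29, 0.0], [0.24, 0.36, 0.0], [0.26, 0.35, 0.0], [0.28, 0.33, 0.0], [0.3, 0.31, 0.0], [0.32, 0.29, 0.0], [0.34, 0.27, 0.0]]
```

>>> {"api": "play_rows", "payload": {"travel": [[0.3, 0.45, -0.1], [0.33, 0.4, 0], [0.35, 0.4, 0], [0.35, 0.35, 0], [0.4, 0.3, 0], [0.4, 0.3, 0], [0.25, 0.35, 0], [0.25, 0.35, 0], [0.3, 0.35, 0], [0.3, 0.3, 0], [0.3, 0.3, 0], [0.35, 0.25, 0]], "rotation": [[0, 0, 0], [0, 0, 0], [0, 0, 0], [0, 0, 0], [0, 0, 0], [0, 0, 0], [0, 0, 0], [0, 0, 0], [0, 0, 0], [0, 0, 0], [0, 0, 0], [0, 0, 0]], "claw": [0, 0, 0, 0, 0, 0, 0, 0, 0, 0, 0, 0]}}

```text
time_s: 3.97
position: [0.5314, 0.1257, 0.1159]
tool_rot: [[0.003, 0.233, -0.972], [0.004, -0.973, -0.233], [-1.0, -0.003, -0.004]]
ft_force: [-2.2, -1.7, -0.2]
grip_width: -0.0001
```

```bash
python3 plan.py 4
```

```text
t 3.9667 pusher ang 123.3 r 0.0702 z 0.1159 F [-2.2 -1.7 -0.2] q1,q6 [ 0.8 77.2]
[[0.38, 0.32, -0.1], [0.44, 0.23, -0.1], [0.46, 0.2, -0.1], [0.47, 0.16, -0.09], [0.48, 0.13, 0.0], [0.49, 0.1, 0.0], [0.49, 0.06, 0.0], [0.49, 0.03, 0.0], [0.5, -0.01, 0.0], [0.49, -0.04, 0.0], [0.49, -0.07, 0.0], [0.48, -0.11, 0.0]]
```

```bash
python3 -c "
from h import *
cv2.imwrite('pics/w3.png',env.get_image('wrist')[:,:,::-1])
"
```

```text
(no output)
```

View pics/w3.png

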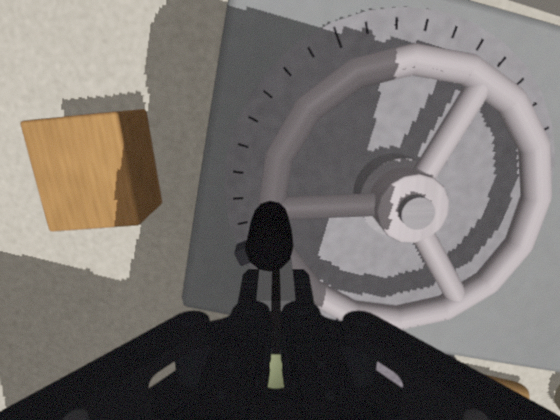

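>>> {"api": "play_rows", "payload": {"travel": [[0.4, 0.3, -0.1], [0.45, 0.25, -0.1], [0.45, 0.2, -0.1], [0.45, 0.15, -0.1], [0.5, 0.15, 0], [0.5, 0.1, 0], [0.5, 0.05, 0], [0.5, 0.05, 0], [0.5, 0, 0], [0.5, -0.05, 0], [0.5, -0.05, 0], [0.5, -0.1, 0]], "rotation": [[0, 0, 0], [0, 0, 0], [0, 0, 0], [0, 0, 0], [0, 0, 0], [0, 0, 0], [0, 0, 0], [0, 0, 0], [0, 0, 0], [0, 0, 0], [0, 0, 0], [0, 0, 0]], "claw": [0, 0, 0, 0, 0, 0, 0, 0, 0, 0, 0, 0]}}

```text
time_s: 5.02
position: [0.5932, 0.1376, 0.1106]
tool_rot: [[-0.003, 0.233, -0.972], [0.003, -0.972, -0.233], [-1.0, -0.004, 0.002]]
ft_force: [-4.7, -1.4, 0.5]
grip_width: 0.0001
```

```bash
python3 plan.py 4;python3 -c "
from h import *
cv2.imwrite('pics/w4.png',env.get_image('wrist')[:,:,::-1])
"
```

```text
t 5.0167 pusher ang 71.8 r 0.0743 z 0.1106 F [-4.7 -1.4  0.5] q1,q6 [ 1.8 78.3]
[[0.41, -0.36, 0.1], [0.4, -0.33, 0.04], [0.44, -0.23, 0.0], [0.42, -0.26, 0.0], [0.4, -0.29, 0.0], [0.38, -0.32, 0.0], [0.36, -0.35, 0.0], [0.33, -0.37, 0.0], [0.3, -0.39, 0.0], [0.28, -0.41, 0.0], [0.25, -0.43, 0.0], [0.22, -0.45, 0.0]]
```

View pics/w4.png

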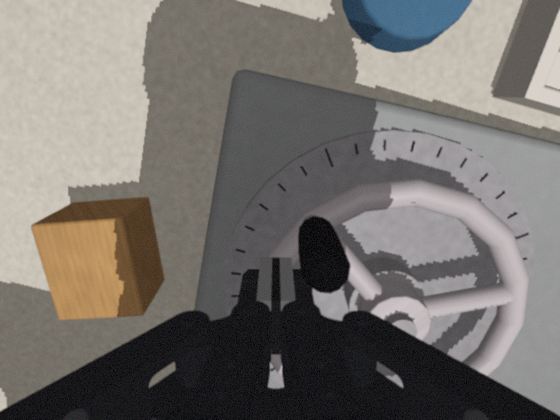

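>>> {"api": "play_rows", "payload": {"travel": [[0.4, -0.35, 0.1], [0.4, -0.35, 0], [0.4, -0.3, 0], [0.4, -0.3, 0], [0.4, -0.3, 0], [0.35, -0.35, 0], [0.35, -0.35, 0], [0.3, -0.4, 0], [0.3, -0.4, 0], [0.25, -0.4, 0], [0.25, -0.45, 0], [0.2, -0.45, 0]], "rotation": [[0, 0, 0], [0, 0, 0], [0, 0, 0], [0, 0, 0], [0, 0, 0], [0, 0, 0], [0, 0, 0], [0, 0, 0], [0, 0, 0], [0, 0, 0], [0, 0, 0], [0, 0, 0]], "claw": [0, 0, 0, 0, 0, 0, 0, 0, 0, 0, 0, 0]}}

```text
time_s: 6.07
position: [0.6386, 0.0913, 0.1116]
tool_rot: [[-0.0, 0.234, -0.972], [0.008, -0.972, -0.234], [-1.0, -0.008, -0.001]]
ft_force: [-3.3, 1.9, 0.6]
grip_width: 0.0
```

```bash
python3 plan.py 4;python3 -c "
from h import *
cv2.imwrite('pics/w5.png',env.get_image('wrist')[:,:,::-1])
"
```

```text
t 6.0667 pusher ang 19.6 r 0.0728 z 0.1116 F [-3.3  1.9  0.6] q1,q6 [-2.5 73.8]
[[-0.02, -0.53, 0.04], [0.12, -0.48, 0.0], [0.08, -0.49, 0.0], [0.05, -0.49, 0.0], [0.01, -0.5, 0.0], [-0.02, -0.5, 0.0], [-0.06, -0.49, 0.0], [-0.09, -0.49, 0.0], [-0.12, -0.48, 0.0], [-0.16, -0.47, 0.0], [-0.19, -0.46, 0.0], [-0.22, -0.44, 0.0]]
```

View pics/w5.png

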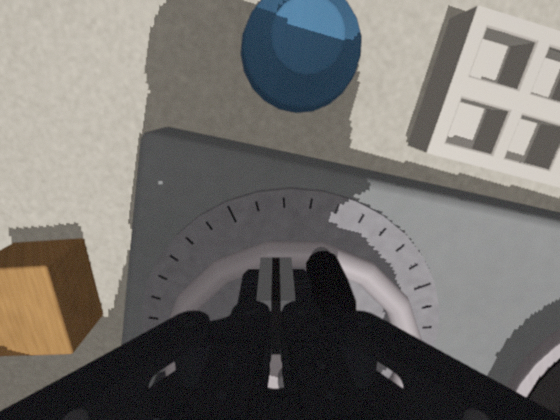

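>>> {"api": "play_rows", "payload": {"travel": [[0, -0.5, 0], [0.1, -0.5, 0], [0.1, -0.5, 0], [0.05, -0.5, 0], [0, -0.5, 0], [0, -0.5, 0], [-0.05, -0.5, 0], [-0.1, -0.5, 0], [-0.1, -0.5, 0], [-0.15, -0.45, 0], [-0.2, -0.45, 0], [-0.2, -0.45, 0]], "rotation": [[0, 0, 0], [0, 0, 0], [0, 0, 0], [0, 0, 0], [0, 0, 0], [0, 0, 0], [0, 0, 0], [0, 0, 0], [0, 0, 0], [0, 0, 0], [0, 0, 0], [0, 0, 0]], "claw": [0, 0, 0, 0, 0, 0, 0, 0, 0, 0, 0, 0]}}

```text
time_s: 7.12
position: [0.6347, 0.0263, 0.1123]
tool_rot: [[0.005, 0.233, -0.972], [0.008, -0.972, -0.233], [-1.0, -0.007, -0.007]]
ft_force: [1.5, 2.8, -0.7]
grip_width: -0.0002
```

```bash
python3 plan.py 4;python3 -c "
from h import *
cv2.imwrite('pics/w6.png',env.get_image('wrist')[:,:,::-1])
"
```

```text
t 7.1167 pusher ang -32.2 r 0.0764 z 0.1123 F [ 1.5  2.8 -0.7] q1,q6 [-8.5 67.9]
[[-0.46, -0.32, -0.03], [-0.47, -0.28, 0.0], [-0.44, -0.28, 0.0], [-0.36, -0.34, 0.0], [-0.38, -0.32, 0.0], [-0.4, -0.29, 0.0], [-0.42, -0.26, 0.0], [-0.44, -0.23, 0.0], [-0.45, -0.2, 0.0], [-0.47, -0.17, 0.0], [-0.48, -0.14, 0.0], [-0.49, -0.1, 0.0]]
```

View pics/w6.png

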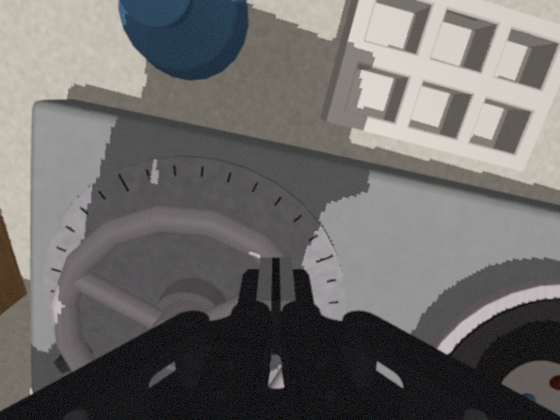

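>>> {"api": "play_rows", "payload": {"travel": [[-0.45, -0.3, 0], [-0.45, -0.3, 0], [-0.45, -0.3, 0], [-0.35, -0.35, 0], [-0.4, -0.3, 0], [-0.4, -0.3, 0], [-0.4, -0.25, 0], [-0.45, -0.25, 0], [-0.45, -0.2, 0], [-0.45, -0.15, 0], [-0.5, -0.15, 0], [-0.5, -0.1, 0]], "rotation": [[0, 0, 0], [0, 0, 0], [0, 0, 0], [0, 0, 0], [0, 0, 0], [0, 0, 0], [0, 0, 0], [0, 0, 0], [0, 0, 0], [0, 0, 0], [0, 0, 0], [0, 0, 0]], "claw": [0, 0, 0, 0, 0, 0, 0, 0, 0, 0, 0, 0]}}

```text
time_s: 8.17
position: [0.5784, -0.0074, 0.1135]
tool_rot: [[0.011, 0.232, -0.973], [0.007, -0.973, -0.232], [-1.0, -0.004, -0.013]]
ft_force: [4.4, 3.2, 0.0]
grip_width: -0.0
```

```bash
python3 plan.py 4;python3 -c "
from h import *
cv2.imwrite('pics/s7.png',cv2.resize(env.get_image('scene')[100:280,120:380,::-1],None,fx=3,fy=3))
cv2.imwrite('pics/t7.png',cv2.resize(env.get_image('top')[150:300,235:450,::-1],None,fx=3.7,fy=3.7))
"
```

```text
t 8.1667 pusher ang -83.5 r 0.0749 z 0.1135 F [4.4 3.2 0. ] q1,q6 [-12.7  63.7]
[[-0.53, 0.16, -0.1], [-0.5, 0.18, -0.05], [-0.49, 0.03, 0.0], [-0.49, 0.06, 0.0], [-0.49, 0.1, 0.0], [-0.48, 0.13, 0.0], [-0.47, 0.17, 0.0], [-0.45, 0.2, 0.0], [-0.44, 0.23, 0.0], [-0.42, 0.26, 0.0], [-0.4, 0.29, 0.0], [-0.38, 0.32, 0.0]]
```

View pics/s7.png

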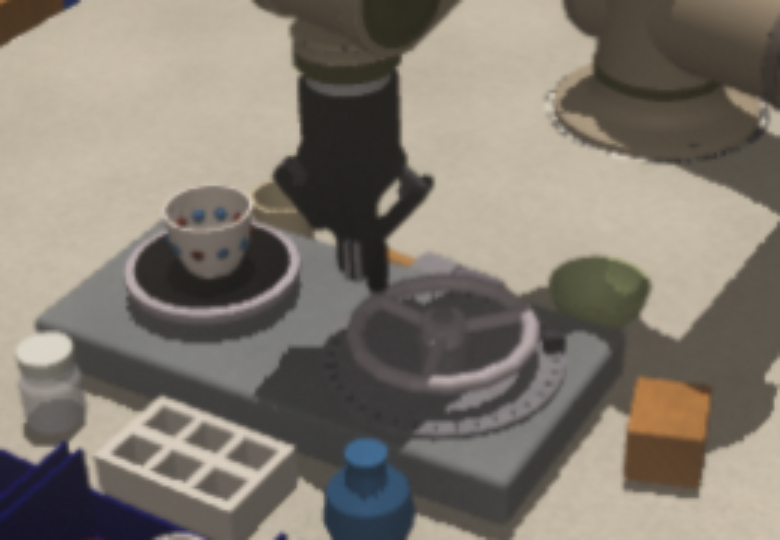

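View pics/t7.png

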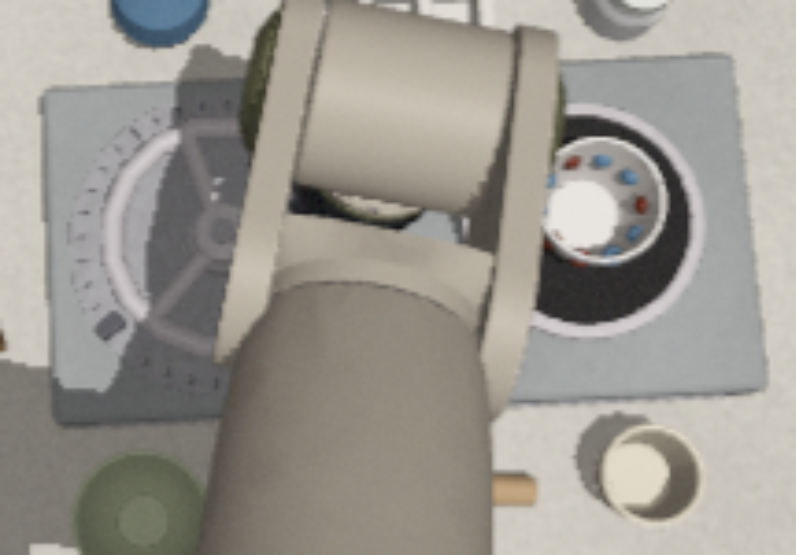

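>>> {"api": "play_rows", "payload": {"travel": [[-0.5, 0.15, -0.1], [-0.5, 0.15, 0], [-0.5, 0.1, 0], [-0.5, 0.1, 0], [-0.5, 0.1, 0], [-0.5, 0.15, 0], [-0.45, 0.15, 0], [-0.45, 0.2, 0], [-0.45, 0.25, 0], [-0.4, 0.25, 0], [-0.4, 0.3, 0], [-0.4, 0.3, 0]], "rotation": [[0, 0, 0], [0, 0, 0], [0, 0, 0], [0, 0, 0], [0, 0, 0], [0, 0, 0], [0, 0, 0], [0, 0, 0], [0, 0, 0], [0, 0, 0], [0, 0, 0], [0, 0, 0]], "claw": [0, 0, 0, 0, 0, 0, 0, 0, 0, 0, 0, 0]}}

```text
time_s: 9.27
position: [0.5217, 0.0163, 0.1139]
tool_rot: [[0.024, 0.231, -0.973], [0.006, -0.973, -0.231], [-1.0, -0.001, -0.025]]
ft_force: [4.1, -1.3, -0.3]
grip_width: 0.0001
```

```bash
python3 plan.py 3;python3 -c "
from h import *
cv2.imwrite('pics/s8.png',cv2.resize(env.get_image('scene')[100:280,120:380,::-1],None,fx=3,fy=3))
cv2.imwrite('pics/t8.png',cv2.resize(env.get_image('top')[150:300,235:450,::-1],None,fx=3.7,fy=3.7))
"
```

```text
t 9.2667 pusher ang -133.6 r 0.0700 z 0.1139 F [ 4.1 -1.3 -0.3] q1,q6 [-11.5  64.8]
[[-0.33, 0.19, -0.1], [-0.25, 0.28, -0.09], [-0.23, 0.29, 0.0], [-0.22, 0.3, 0.0], [-0.2, 0.31, 0.0], [-0.19, 0.32, 0.0], [-0.17, 0.33, 0.0], [-0.15, 0.34, 0.0], [-0.13, 0.35, 0.0], [-0.11, 0.35, 0.0], [-0.1, 0.36, 0.0], [-0.08, 0.36, 0.0]]
```

View pics/s8.png

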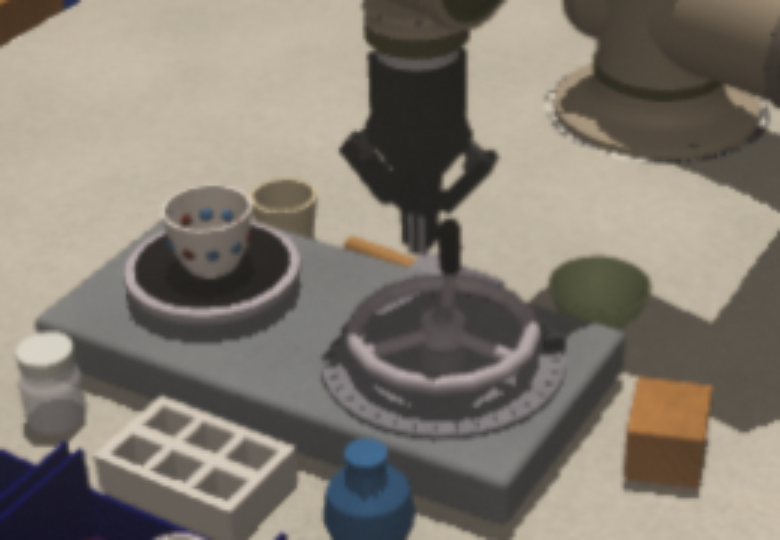

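View pics/t8.png

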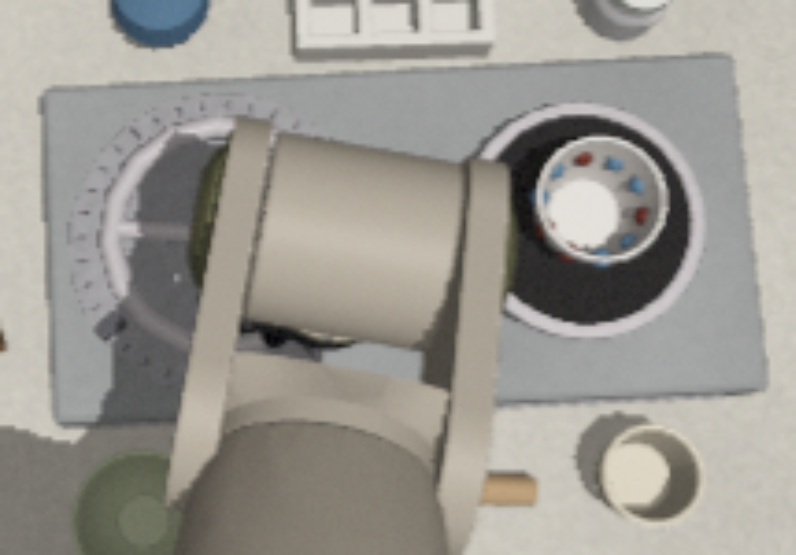

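```bash
python3 -c "
from h import *
S=env.camera_info('scene')
h=onplane(S,[(120+450/3-.3,100+223/3-.3)],.139)[0]; print(h, np.degrees(np.arctan2(h[1]-.067,h[0]-.570)))
"
```

```text
[0.50811488 0.03787833 0.139     ] -154.79943825767103
```

>>> {"api": "play_rows", "payload": {"travel": [[-0.3, 0.2, -0.1], [-0.25, 0.3, 0], [-0.25, 0.3, 0], [-0.2, 0.3, 0], [-0.2, 0.3, 0], [-0.2, 0.3, 0], [-0.15, 0.35, 0], [-0.15, 0.35, 0], [-0.15, 0.35, 0], [-0.1, 0.35, 0], [-0.1, 0.35, 0], [-0.1, 0.35, 0]], "rotation": [[0, 0.01, 0], [0, 0.01, 0], [0, 0.005, 0], [0, 0, 0], [0, 0, 0], [0, 0, 0], [0, 0, 0], [0, 0, 0], [0, 0, 0], [0, 0, 0], [0, 0, 0], [0, 0, 0]], "claw": [0, 0, 0, 0, 0, 0, 0, 0, 0, 0, 0, 0]}}

```text
time_s: 10.37
position: [0.4972, 0.0566, 0.1124]
tool_rot: [[-0.007, 0.231, -0.973], [0.004, -0.973, -0.231], [-1.0, -0.005, 0.005]]
ft_force: [2.7, -3.1, 0.6]
grip_width: 0.0003
```

```bash
python3 plan.py 3;python3 -c "
from h import *
cv2.imwrite('pics/s9.png',cv2.resize(env.get_image('scene')[100:280,120:380,::-1],None,fx=3,fy=3))
cv2.imwrite('pics/w9.png',env.get_image('wrist')[:,:,::-1])
"
```

```text
t 10.3667 pusher ang -171.9 r 0.0735 z 0.1124 F [ 2.7 -3.1  0.6] q1,q6 [-7.2 69.4]
[[0.15, 0.4, -0.04], [0.03, 0.38, 0.0], [-0.0, 0.37, 0.0], [0.02, 0.37, 0.0], [0.03, 0.37, 0.0], [0.05, 0.37, 0.0], [0.07, 0.36, 0.0], [0.09, 0.36, 0.0], [0.11, 0.35, 0.0], [0.13, 0.35, 0.0], [0.15, 0.34, 0.0], [0.17, 0.33, 0.0]]
```

View pics/s9.png

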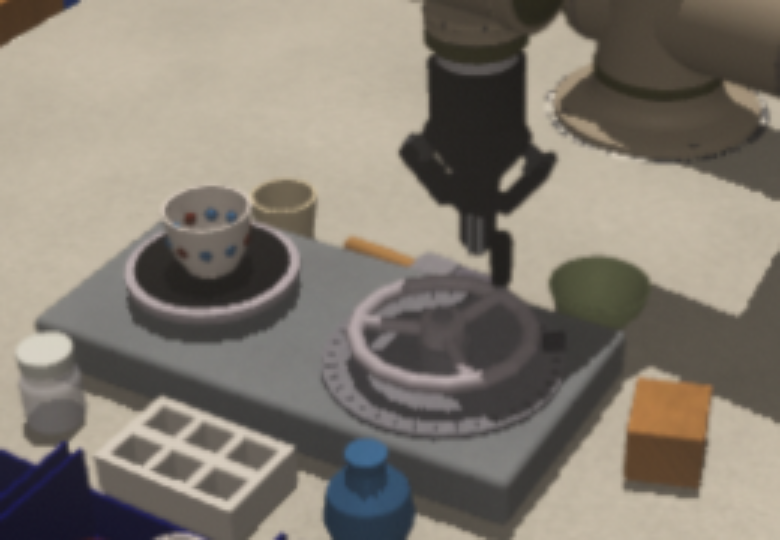

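View pics/w9.png

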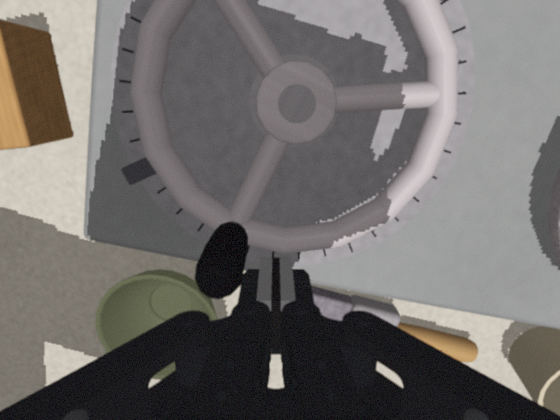

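```bash
python3 -c "
from h import *
S=env.camera_info('scene')
h=onplane(S,[(120+501/3-.3,100+233/3-.3)],.139)[0]; print(h, np.degrees(np.arctan2(h[1]-.067,h[0]-.570))%360)
W=env.camera_info('wrist')
h=onplane(W,[(283,143),(238,218)],.08); d=h[1]-h[0]; print(np.degrees(np.arctan2(d[1],d[0]))%360)
h=onplane(W,[(297,103)],.099);p=onplane(W,[(139,172)],.069); d=p[0]-h[0]; print(h,p,np.degrees(np.arctan2(d[1],d[0]))%360)
"
```

```text
[0.50126542 0.0807427  0.139     ] 168.6934475191934
162.51999024609654
[[0.56938641 0.06569574 0.099     ]] [[0.51574535 0.13675047 0.069     ]] 127.05010193422397
```

>>> {"api": "play_rows", "payload": {"travel": [[0.1, 0.4, 0], [0.05, 0.35, 0], [0.05, 0.35, 0], [0.05, 0.35, 0], [0.05, 0.35, 0], [0.05, 0.3, 0], [0.1, 0.3, 0], [0, 0, 0]], "rotation": [[0, 0, 0], [0, 0, 0], [0, 0, 0], [0, 0, 0], [0, 0, 0], [0, 0, 0], [0, 0, 0], [0, 0, 0]], "claw": [0, 0, 0, 0, 0, 0, 0, 0]}}

```text
time_s: 11.13
position: [0.4997, 0.0837, 0.1116]
tool_rot: [[-0.013, 0.232, -0.973], [0.005, -0.973, -0.232], [-1.0, -0.008, 0.012]]
ft_force: [-0.4, -1.0, -0.5]
grip_width: -0.0004
```

```bash
python3 plan.py 1.5;python3 -c "
from h import *
W=env.camera_info('wrist');o=env.observe()
cv2.imwrite('pics/w10.png',env.get_image('wrist')[:,:,::-1]);print(W)
cv2.imwrite('pics/s10.png',cv2.resize(env.get_image('scene')[150:250,220:360,::-1],None,fx=5,fy=5))
cv2.imwrite('pics/t10.png',cv2.resize(env.get_image('top')[150:300,235:450,::-1],None,fx=3.7,fy=3.7))
"
```

```text
t 11.1333 pusher ang 166.6 r 0.0723 z 0.1116 F [-0.4 -1.  -0.5] q1,q6 [-4.  72.5]
[[0.17, 0.15, 0.04], [0.05, 0.18, 0.0], [0.05, 0.18, 0.0], [0.06, 0.18, 0.0], [0.06, 0.17, 0.0], [0.07, 0.17, 0.0], [0.07, 0.17, 0.0], [0.08, 0.17, 0.0], [0.08, 0.17, 0.0], [0.09, 0.16, 0.0], [0.09, 0.16, 0.0], [0.09, 0.16, 0.0]]
{'vertical_fov': 60.82977022497446, 'cx': 275.4643968018364, 'cy': 207.58495492609882, 'D': array([-0.04035534,  0.        ,  0.        ,  0.        ,  0.        ]), 'eye': array([0.57527311, 0.10100687, 0.25262209]), 'rotation': array([[ 0.23142665, -0.92394373, -0.30458117],
       [-0.97282078, -0.22230744, -0.06480074],
       [-0.00783842,  0.31129951, -0.95027953]])}
```

View pics/w10.png

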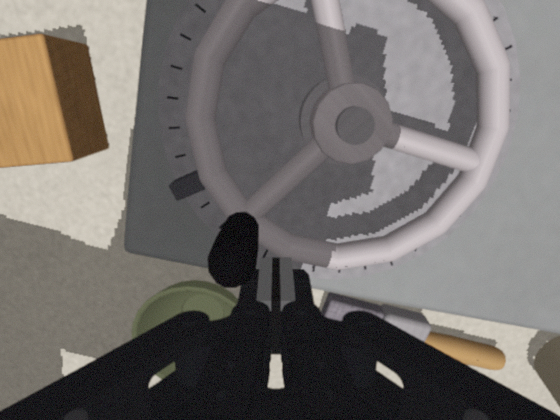

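View pics/s10.png

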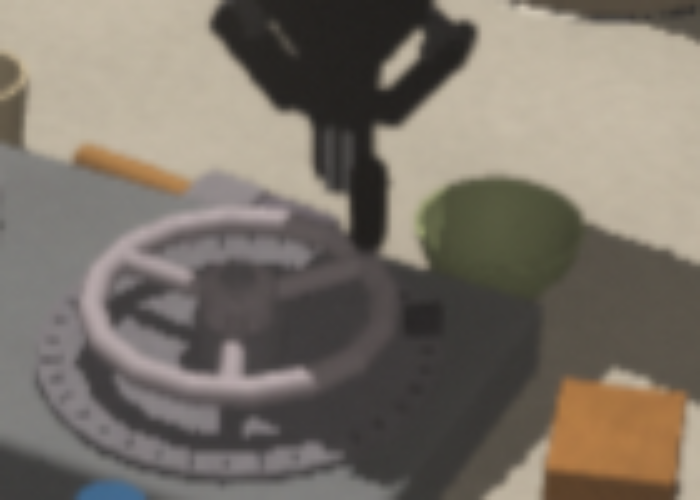

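View pics/t10.png

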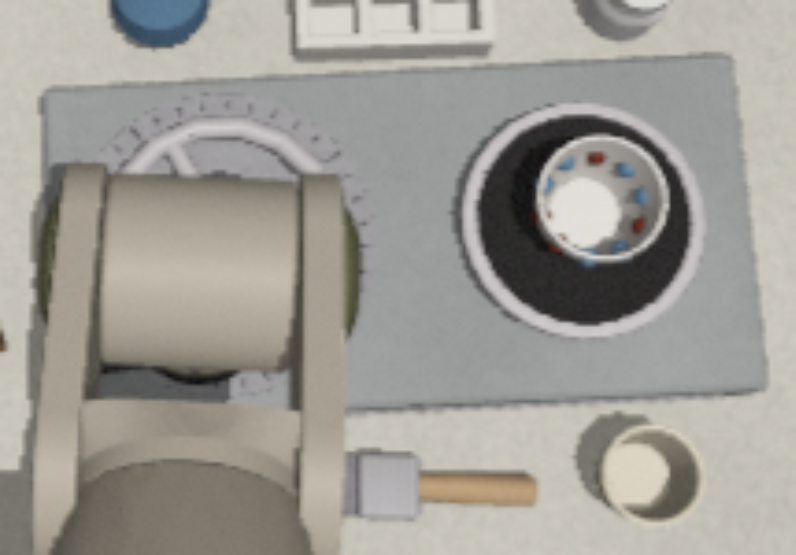

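```bash
cat > sp.py <<'E'
from h import *
W=dict(vertical_fov=60.82977022497446,cx=275.4643968018364,cy=207.58495492609882,D=np.array([-.04035534,0,0,0,0]),eye=np.array([0.57527311,0.10100687,0.25262209]),rotation=np.array([[0.23142665,-0.92394373,-0.30458117],[-0.97282078,-0.22230744,-0.06480074],[-0.00783842,0.31129951,-0.95027953]]))
for a,b in [((322,152),(252,208)),((342,85),(324,5)),((398,138),(470,158))]:
    h=onplane(W,[a,b],.08); d=h[1]-h[0]; print(np.degrees(np.arctan2(d[1],d[0]))%120)
h=onplane(W,[(354,125)],.099)[0];p=onplane(W,[(186,184)],.069)[0];d=p-h;print(h,p,np.degrees(np.arctan2(d[1],d[0])))
S=env.camera_info('scene')
h=onplane(S,[(220+369/5-.4,150+158/5-.4)],.139)[0]; print(h, np.degrees(np.arctan2(h[1]-.067,h[0]-.570))%360)
E
python3 sp.py
python3 - <<'E'
# same measure on initial pic w2/w1 spokes for reference
E
```

```text
23.08819871610453
29.34768461135186
28.938137141997203
[0.5693672  0.06684868 0.099     ] [0.51812703 0.13774566 0.069     ] 125.85718854282459
[0.5083921  0.10264005 0.139     ] 149.95069866951542
```

>>> {"api": "play_rows", "payload": {"travel": [[0.1, 0.2, 0], [0.1, 0.2, 0], [0.1, 0.2, 0], [0.1, 0.2, 0], [0.1, 0.2, 0], [0.1, 0.15, 0], [0, 0, 0], [0, 0, 0]], "rotation": [[0, 0, 0], [0, 0, 0], [0, 0, 0], [0, 0, 0], [0, 0, 0], [0, 0, 0], [0, 0, 0], [0, 0, 0]], "claw": [0, 0, 0, 0, 0, 0, 0, 0]}}

```text
time_s: 11.95
position: [0.5055, 0.0954, 0.1114]
tool_rot: [[-0.016, 0.231, -0.973], [0.004, -0.973, -0.231], [-1.0, -0.007, 0.014]]
ft_force: [-1.4, -1.9, 0.9]
grip_width: 0.0001
```

```bash
python3 plan.py 1.5;python3 -c "
from h import *
W=env.camera_info('wrist')
cv2.imwrite('pics/w11.png',env.get_image('wrist')[:,:,::-1])
cv2.imwrite('pics/s11.png',cv2.resize(env.get_image('scene')[150:250,220:360,::-1],None,fx=5,fy=5))
import pickle;pickle.dump(W,open('W11.pkl','wb'))
"
```

```text
t 11.95 pusher ang 156.2 r 0.0705 z 0.1114 F [-1.4 -1.9  0.9] q1,q6 [-2.6 73.9]
[[0.03, 0.19, 0.06], [0.08, 0.17, 0.0], [0.09, 0.16, 0.0], [0.09, 0.16, 0.0], [0.09, 0.16, 0.0], [0.1, 0.16, 0.0], [0.1, 0.15, 0.0], [0.11, 0.15, 0.0], [0.11, 0.15, 0.0], [0.11, 0.15, 0.0], [0.12, 0.14, 0.0], [0.12, 0.14, 0.0]]
```

View pics/w11.png

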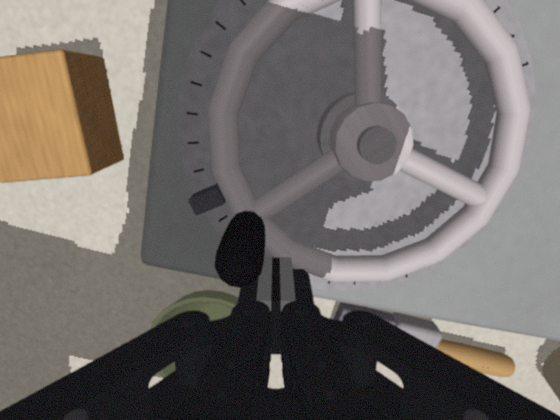

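View pics/s11.png

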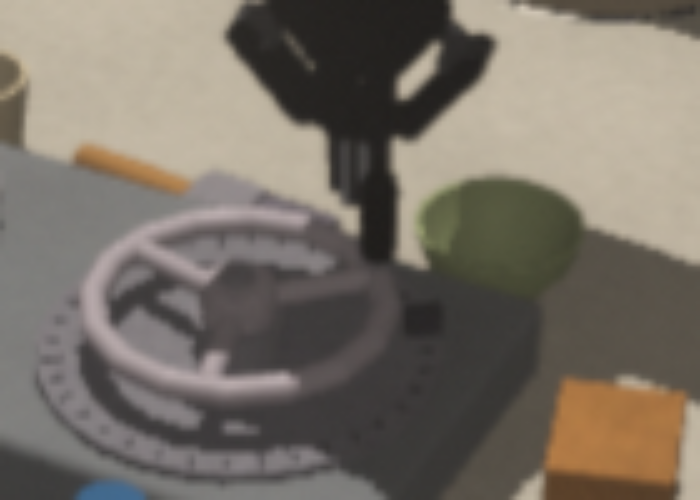

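```bash
cat > sp2.py <<'E'
from h import *
import pickle
W=pickle.load(open('W11.pkl','rb'))
for a,b in [((335,165),(262,209)),((368,95),(367,5)),((415,158),(480,195))]:
    h=onplane(W,[a,b],.08); d=h[1]-h[0]; print(np.degrees(np.arctan2(d[1],d[0]))%120)
# start picture w1
W1=dict(W,eye=np.array([0.57025838,0.13827298,0.36531873]),rotation=np.array([[0.24530614,-0.922895,-0.29679911],[-0.9693791,-0.23709857,-0.06394076],[-0.01136004,0.30339592,-0.95279687]]))
print('start')
for a,b in [((346,131),(303,150)),((380,92),(388,32)),((396,144),(430,170))]:
    h=onplane(W1,[a,b],.08); d=h[1]-h[0]; print(np.degrees(np.arctan2(d[1],d[0]))%120)
E
python3 sp2.py
```

```text
15.689537708751857
18.08884252826636
15.686885766316664
start
8.43146806346067
10.73750240243083
9.32849431497462
```

>>> {"api": "play_rows", "payload": {"travel": [[0.1, 0.2, 0], [0.1, 0.2, 0], [0.1, 0.2, 0], [0.1, 0.15, 0], [0, 0, 0], [0, 0, 0]], "rotation": [[0, 0, 0], [0, 0, 0], [0, 0, 0], [0, 0, 0], [0, 0, 0], [0, 0, 0]], "claw": [0, 0, 0, 0, 0, 0]}}

```text
time_s: 12.55
position: [0.5107, 0.1028, 0.1114]
tool_rot: [[-0.014, 0.23, -0.973], [0.003, -0.973, -0.23], [-1.0, -0.006, 0.013]]
ft_force: [-0.4, -3.1, 0.5]
grip_width: -0.0002
```

```bash
python3 plan.py 1.5;python3 -c "
from h import *
W=env.camera_info('wrist')
cv2.imwrite('pics/w12.png',env.get_image('wrist')[:,:,::-1])
cv2.imwrite('pics/s12.png',cv2.resize(env.get_image('scene')[150:250,220:360,::-1],None,fx=5,fy=5))
import pickle;pickle.dump(W,open('W12.pkl','wb'))
"
```

```text
t 12.55 pusher ang 148.9 r 0.0693 z 0.1114 F [-0.4 -3.1  0.5] q1,q6 [-1.7 74.9]
[[-0.05, 0.25, 0.06], [0.1, 0.16, 0.0], [0.11, 0.15, 0.0], [0.11, 0.15, 0.0], [0.11, 0.15, 0.0], [0.12, 0.14, 0.0], [0.12, 0.14, 0.0], [0.13, 0.14, 0.0], [0.13, 0.13, 0.0], [0.13, 0.13, 0.0], [0.14, 0.13, 0.0], [0.14, 0.12, 0.0]]
```

View pics/w12.png

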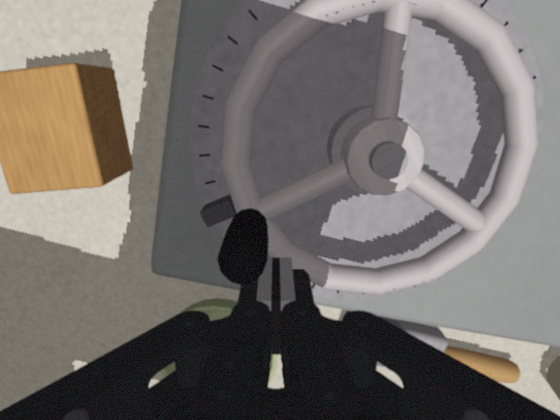

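>>> {"api": "play_rows", "payload": {"travel": [[-0.3, -0.6, 0], [-0.5, -1.0, 0], [-0.5, -1.0, 0], [0, -1.0, 1.0], [0, 0, 2.5], [0, 0, 2.5], [0, 0, 2.5], [0, 1.0, 2.5], [0, 2.5, 0], [0.2, 2.0, 0], [0.2, 1.0, 0], [0, 0, 0]], "rotation": [[0, 0, 0], [0, 0, 0], [0, 0, 0], [0, 0, 0], [0, 0, 0], [0, 0, 0], [0, 0, 0], [0, 0, 0], [0, 0, 0], [0, 0, 0], [0, 0, 0], [0, 0, 0]], "claw": [0, 0, 0, 0, 0, 0, 0, 0, 0, 0, 0, 0]}}

```text
time_s: 13.65
position: [0.4977, 0.1235, 0.2337]
tool_rot: [[-0.009, 0.222, -0.975], [0.007, -0.975, -0.222], [-1.0, -0.009, 0.008]]
ft_force: [-0.2, -0.6, 0.3]
grip_width: 0.0003
```

```bash
python3 -c "
from h import *
o=env.observe();print(o['position'],o['ft_force'],o['time_s'],o['qvel'])
W=env.camera_info('wrist')
cv2.imwrite('pics/w13.png',env.get_image('wrist')[:,:,::-1])
cv2.imwrite('pics/s13.png',env.get_image('scene')[:,:,::-1])
s=cv2.imread('pics/s13.png');s0=cv2.imread('pics/scene0.png')
cv2.imwrite('pics/sc13.png',np.vstack([cv2.resize(x[175:250,200:340],None,fx=4,fy=4,interpolation=cv2.INTER_CUBIC) for x in (s0,s)]))
import pickle;pickle.dump(W,open('W13.pkl','wb'))
"
```

```text
[0.49770084 0.12351648 0.23368392] [-0.19444835 -0.63457471  0.34420547] 13.65 [-1.32423281 -1.23186234  0.04894783 -0.33032263  0.4726725  -1.42258294]
```

View pics/w13.png

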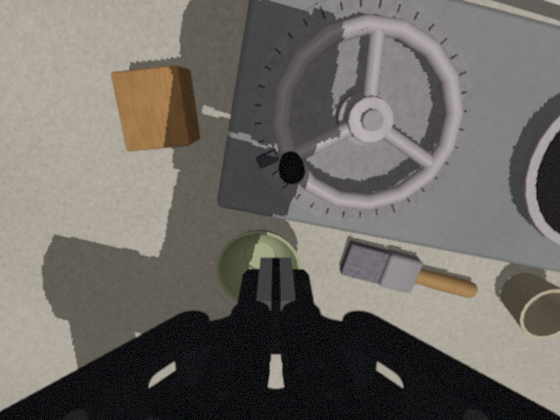

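View pics/sc13.png

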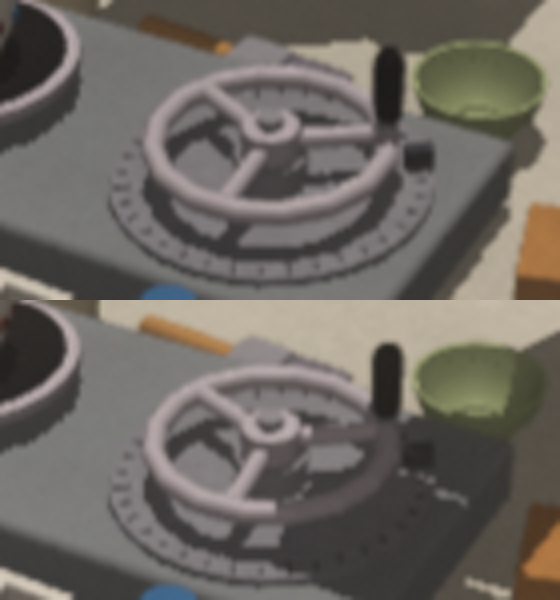

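```bash
cat > hm.py <<'E'
from h import *
import pickle,sys
W13=pickle.load(open(sys.argv[2],'rb'))
W1=dict(W13,eye=np.array([0.57025838,0.13827298,0.36531873]),rotation=np.array([[0.24530614,-0.922895,-0.29679911],[-0.9693791,-0.23709857,-0.06394076],[-0.01136004,0.30339592,-0.95279687]]))
def f(img,W,box,cam=''):
    x0,y0,x1,y1=box; g=cv2.imread(img).max(2)[y0:y1,x0:x1]
    m=(g<22).astype(np.uint8); n,l,s,c=cv2.connectedComponentsWithStats(m)
    i=1+np.argmax(s[1:,4]); c=c[i]+[x0,y0]
    h=onplane(W,[c],.125)[0]; print(img,c,s[i,:],h,np.degrees(np.arctan2(h[1]-.067,h[0]-.57)))
f('pics/w1.png',W1,(265,135,325,195)); f(sys.argv[1],W13,(265,135,325,200))
S=env.camera_info('scene')
f('pics/scene0.png',S,(285,180,303,212));f(sys.argv[1].replace('w','s'),S,(285,180,303,212))
E
python3 hm.py pics/w13.png W13.pkl
```

```text
pics/w1.png [286.73896353 162.17466411] [  9  12  26  32 521] [0.52861942 0.12266791 0.125     ] 126.62515920450137
pics/w13.png [290.94887526 167.50306748] [ 14  17  25  32 489] [0.52526584 0.11995835 0.125     ] 130.1879291323665Traceback (most recent call last):
  File "hm.py", line 12, in <module>
    f('pics/scene0.png',S,(285,180,303,212));f(sys.argv[1].replace('w','s'),S,(285,180,303,212))
    ~^^^^^^^^^^^^^^^^^^^^^^^^^^^^^^^^^^^^^^^
  File "hm.py", line 8, in f
    i=1+np.argmax(s[1:,4]); c=c[i]+[x0,y0]
        ~~~~~~~~~^^^^^^^^^
    return _wrapfunc(a, 'argmax', axis=axis, out=out, **kwds)
    return bound(*args, **kwds)
ValueError: attempt to get argmax of an empty sequence
```

```bash
python3 - <<'E'
import cv2,numpy as np
a=cv2.imread('pics/w1.png')[0:215,250:480];b=cv2.imread('pics/w13.png')[0:215,250:480]
cv2.imwrite('pics/cmp.png',cv2.resize(np.hstack([a,b]),None,fx=1.73,fy=1.73,interpolation=cv2.INTER_CUBIC))
E
```

```text
(no output)
```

View pics/cmp.png

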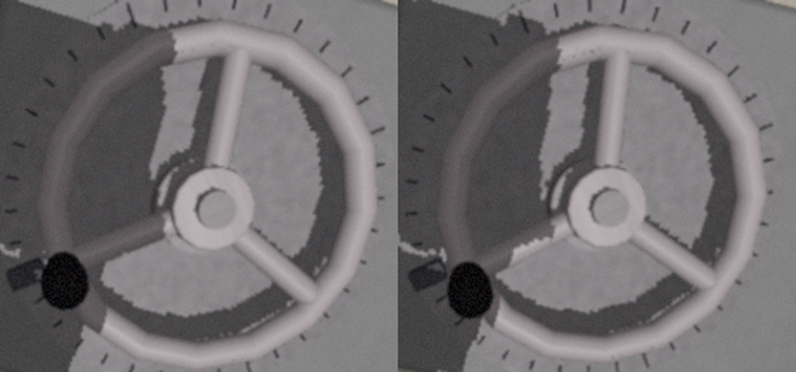

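>>> {"api": "play_rows", "payload": {"travel": [[-0.3, -1.5, 0], [-0.3, -2.0, 0], [-0.3, -1.5, 0], [0, 0, -1.0], [0, 0, -2.0], [0, 0, -2.5], [0, 0, -2.5], [0, 0, -2.0], [0, 0, -1.0], [0, 0, -0.5], [0, 0, 0]], "rotation": [[0, 0, 0], [0, 0, 0], [0, 0, 0], [0, 0, 0], [0, 0, 0], [0, 0, 0], [0, 0, 0], [0, 0, 0], [0, 0, 0], [0, 0, 0], [0, 0, 0]], "claw": [0, 0, 0, 0, 0, 0, 0, 0, 0, 0, 0]}}

```text
time_s: 14.67
position: [0.485, 0.0574, 0.1114]
tool_rot: [[-0.017, 0.211, -0.977], [0.005, -0.977, -0.211], [-1.0, -0.008, 0.016]]
ft_force: [0.4, -0.5, -0.0]
grip_width: -0.0002
```

>>> {"api": "play_rows", "payload": {"travel": [[0.5, 0.9, 0], [0.6, 1.1, 0], [0.6, 1.0, 0], [0.3, 0.6, 0], [0, 0, 0], [0, 0, 0]], "rotation": [[0, 0, 0], [0, 0, 0], [0, 0, 0], [0, 0, 0], [0, 0, 0], [0, 0, 0]], "claw": [0, 0, 0, 0, 0, 0]}}

```text
time_s: 15.17
position: [0.5089, 0.0971, 0.1144]
tool_rot: [[-0.012, 0.211, -0.977], [0.005, -0.977, -0.211], [-1.0, -0.007, 0.01]]
ft_force: [0.6, -0.7, -0.0]
grip_width: 0.0004
```

Need about (0.4, 1.0) cm more.

>>> {"api": "play_rows", "payload": {"travel": [[0.1, 0.25, 0], [0.1, 0.25, 0], [0.1, 0.25, 0], [0.1, 0.2, 0], [0, 0, 0], [0, 0, 0]], "rotation": [[0, 0, 0], [0, 0, 0], [0, 0, 0], [0, 0, 0], [0, 0, 0], [0, 0, 0]], "claw": [0, 0, 0, 0, 0, 0]}}

```text
time_s: 15.67
position: [0.513, 0.1066, 0.1148]
tool_rot: [[-0.012, 0.211, -0.977], [0.003, -0.977, -0.211], [-1.0, -0.005, 0.011]]
ft_force: [0.1, -0.2, -1.0]
grip_width: -0.0002
```

Retreat and measure again.

>>> {"api": "play_rows", "payload": {"travel": [[-0.3, -0.6, 0], [-0.5, -1.0, 0], [-0.5, -1.2, 0], [0, -1.2, 1.0], [0, 0, 2.5], [0, 0, 2.5], [0, 0, 2.5], [0, 1.0, 2.0], [0, 2.5, 0], [0.2, 2.0, 0], [0, 0.5, 0], [0, 0, 0]], "rotation": [[0, 0, 0], [0, 0, 0], [0, 0, 0], [0, 0, 0], [0, 0, 0], [0, 0, 0], [0, 0, 0], [0, 0, 0], [0, 0, 0], [0, 0, 0], [0, 0, 0], [0, 0, 0]], "claw": [0, 0, 0, 0, 0, 0, 0, 0, 0, 0, 0, 0]}}

```text
time_s: 16.67
position: [0.4952, 0.1188, 0.2247]
tool_rot: [[-0.014, 0.205, -0.979], [0.006, -0.979, -0.205], [-1.0, -0.009, 0.012]]
ft_force: [-0.1, 0.8, 0.6]
grip_width: 0.0002
```

>>> {"api": "play_rows", "payload": {"travel": [[0, 0, 0], [0, 0, 0]], "rotation": [[0, 0, 0], [0, 0, 0]], "claw": [0, 0]}}

```text
time_s: 16.83
position: [0.4946, 0.1175, 0.2242]
tool_rot: [[-0.015, 0.204, -0.979], [0.006, -0.979, -0.205], [-1.0, -0.009, 0.014]]
ft_force: [-0.8, -0.4, -0.6]
grip_width: 0.0001
```

```bash
python3 -c "
from h import *
o=env.observe();print(o['position'],o['ft_force'],o['time_s'],o['qvel'])
W=env.camera_info('wrist')
cv2.imwrite('pics/w14.png',env.get_image('wrist')[:,:,::-1])
cv2.imwrite('pics/s14.png',env.get_image('scene')[:,:,::-1])
s=cv2.imread('pics/s14.png');s0=cv2.imread('pics/scene0.png')
cv2.imwrite('pics/sc14.png',np.vstack([cv2.resize(x[175:250,200:340],None,fx=4,fy=4,interpolation=cv2.INTER_CUBIC) for x in (s0,s)]))
import pickle;pickle.dump(W,open('W14.pkl','wb'))
"; python3 hm.py pics/w14.png W14.pkl 2>&1 | head -2
```

```text
[0.49455772 0.11745345 0.22418384] [-0.77599722 -0.39859645 -0.5727677 ] 16.8333 [-0.98517451 -0.21446027  0.83385109 -0.17404835 -0.1470599  -0.65053554]
pics/w1.png [286.73896353 162.17466411] [  9  12  26  32 521] [0.52861942 0.12266791 0.125     ] 126.62515920450137
pics/w14.png [279.97888676 157.80998081] [  2   7  27  32 521] [0.52828439 0.12270663 0.125     ] 126.8275091981926
```

View pics/sc14.png

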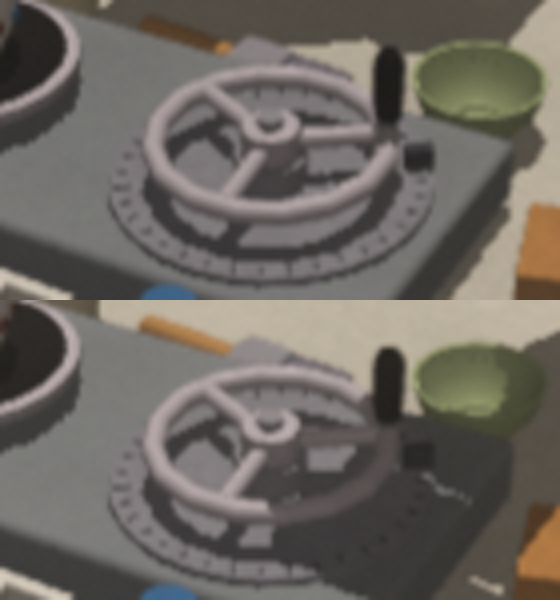

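View pics/s14.png

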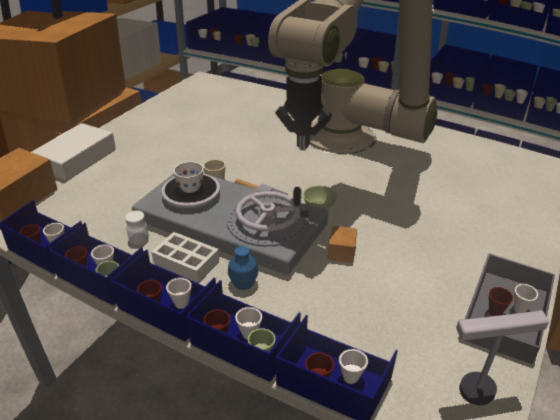

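```bash
python3 -c "
from rig import env
print(env.close_job())"
```

```text
the job is handed in; nothing more can be done
None
```

I pushed the hand wheel clockwise through one full turn with the shut fingertips and handed the job in at about 17 s of the 58 s allowed. The hand-in gave no verdict.

- **Stopping point:** After the main push the handle stood about 3.6° short of its start by its position in the wrist picture. The spokes suggested 3 to 6° short. I backed off, pushed about 4° more and backed off again.
- **Final wheel check:** In the wrist picture the handle stands at 126.8°, against 126.6° at the start, which is well inside the 0.15 rad (8.6°) tolerance. The scene view agrees by eye.
- **Push force:** The force readings taken between moves stayed at or below about 5.5 N. I only read the force at the end of each move, so a short peak in between would not show.
- **Cup and bystanders:** In the last scene picture the cup stands upright on the turntable, and its dots have moved round. The other things are where they were, and the arm is clear of everything. I judged these by eye and did not measure the cup's offset or the turntable's angle.
- **Failed check:** My script for measuring the handle in the scene picture failed because the dark threshold found no pixels. The final angle therefore rests on the wrist camera, with the scene view as a visual check only.

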